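# Shut down the evaporator from its control boxes

### The arm

A 6-joint arm with a two-finger parallel gripper is mounted at the origin on the work surface. World frame = base frame: x ahead of the robot, y to its left, z up, the work surface at z = 0. Lengths are in m, angles in rad, forces in N, time in s.
With the tool pointing down it reaches from about 0.35 to 0.975 m from the base axis. Payload 4.9 kg.
Tool frame: the origin (TCP) lies at the very end of the fingers, on their centre line; the grasp point (between the pads) lies 19 mm behind it; z points along the fingers, y is the line along which they close (so a half turn about z gives the same grasp; the last joint's range is limited). The gripper opens to 85 mm and grips with 20 to 120 N. Pads are 22 mm wide; open, the fingers measure 114 mm over their backs; the gripper's body (76 mm by 85 mm) begins 54 mm behind the grasp point. The pads swing forward as they close: fully open they stand 13 mm farther back than shut.
Start: joints at [-1.352, 0.053, 1.613, -0, 1.476, -0.119], TCP at [0.207, -0.59, 0.231] pointing down, gripper open.
Joint ranges: [-3.01, 3.01], [-1.01, 2.22], [0.06, 2.58], [-1.02, 4.17], [0.09, 2.62], [-3.14, 3.14]. Speed limits (rad/s): [2.57, 2.57, 3.14, 3.14, 3.14, 3.14].

### API

Orientations are given as a rotation vector (axis times angle).
In Python, from station import get_obs, get_image, get_calibration, finish_job gives the robot as it stands.
- The arm moves only by the tool servo_tool, never from a script. Its argument "increments" is a list of rows, each a list of 5 numbers: the opening, from 0 (shut) to 1 (fully open), then the shift along the tool's x, y, z in mm, then the turn about the tool's z in degrees. In form: [[jaw, tx, ty, tz, spin], ...]. A call has 1 to 12 rows; each row shifts and turns the commanded pose from where the row before left it, along the tool's axes as they then stand; what a row does not reach is not made up. A row lasts 1/8 s, in which the tool goes at most 62.5 mm and 10.7 degrees, less where a joint would pass 70% of its speed; a pose out of reach is approached as far as the arm can. A call is refused whole if a number of a shift passes 62.5 or a number of a turn 10.7, either way. A call with a gripper value outside its range is refused whole. The fingers move at their own pace and stop on an object; "force" is the grip in N (left out, the last holds). Time passes only in rows, so rows that do not move let the fingers close. It gives the time, the measured TCP pose, the force, the opening and the grip force at its end, in the units of the state.
- get_obs(): the state, without advancing time (a new reading comes with each control period).
- get_image(name): name is "scene" or "side" or "wrist"; returns the picture (420x560x3 uint8, red, green, blue); there is no depth.
- get_calibration(name): a dict with "fx", "fy", "cx", "cy" (pixels), "R" (3x3) and "t" (3): a world point X has camera coordinates R X + t; the wrist camera has in their place "mount" (4x4, takes a point from camera to tool coordinates, whose origin is the TCP and whose axes are the flange's). Camera axes: x right, y down, z forward; pixel columns grow to the right and rows downward; lengths in m; the calibration is good to about 2 mm. A picture is of the moment at which its call begins: read the wrist's pose just before it. get_calibration takes no time and is no camera call.
- finish_job(): hands the job in; it is judged then, once.
The state is a dict: "t": time; "q": joint angles; "dq": joint speeds; "effort": joint torques, N m; "tool_pos": TCP position; "tool_rot": TCP orientation; "contact_force": force on the tool from outside, world axes, zero at the start; "wrist_torque": the same for the moment, N m; "opening": finger opening in m; "grip_force": force on a finger pad.
Only numpy, scipy, OpenCV 4.12 (cv2) and the standard library are available. Lean on these libraries where they do the work, as an engineer would, in place of code of your own. Each camera call takes 0.05 s, during which the arm holds its last target. There are 200 camera calls.

### The job

Shut the evaporator down from its three control boxes, pressing with the closed fingertips: first switch off the heating by pressing the raised half of the wide rocker right down, then switch off the rotation by pressing the raised half of the narrow rocker right down, and last press the round vent button down and finish while still holding it down. Do not press the vent button before both rockers are off, and do not lift, tip or push the boxes out of place. Leave the vials, the flask and the funnel standing where they are.

Things in the scene. Friction and masses are not known exactly. Their poses are not given: they have to be found in the camera images.
- wide_box: Loose white box, 110 (x) x 66 (y) x 50 mm high, 0.7 kg. Origin: centre of its underside. In the middle of its top a grey V-shaped rocker, 40 mm wide (y), 60 long (x), pivot along y, 64 above the bench. At the start its -x half (roughly robot side) is raised, its end 10 above the pivot; the other is level. A black frame round it is 59 high. This is the heating switch.
- narrow_box: Loose white box, 110 (x) x 66 (y) x 50 mm high, 0.7 kg. Origin: centre of its underside. In the middle of its top a grey V-shaped rocker, 14 mm wide (y), 60 long (x), pivot along y, 64 above the bench. At the start its -x half (roughly robot side) is raised, its end 10 above the pivot; the other is level. A black frame round it is 59 high. This is the rotation switch.
- vent_box: Loose white box, 110 (x) x 66 (y) x 50 mm high, 0.7 kg. Origin: centre of its underside. On its top, in the middle, a round black push button, 32 mm diameter, in a round grey collar of 48 mm diameter whose top is 62 mm above the bench. This is the vent.
- wide_rocker (a joint): wide rocker: 0 (start, on) = its -x half raised, +x half level; 0.36 rad (off, end stop) = -x half pressed level, its top 64 mm above the bench, +x half raised. Friction only (0.05 N m, 2 to 5 N at the fingertip): it stays where left. Off above 0.30.
- narrow_rocker (a joint): narrow rocker: 0 (start, on) = its -x half raised, +x half level; 0.36 rad (off, end stop) = -x half pressed level, its top 64 mm above the bench, +x half raised. Friction only (0.05 N m, 2 to 5 N at the fingertip): it stays where left. Off above 0.30.
- vent (a joint): How far the vent button is pressed: 0 = up, 0.006 m = fully down; spring from 1.5 N to 5 N fully down, it comes up when released. It counts as held above 0.004 m.
- wide_raised (a point): Point on the top face of the wide rocker's -x (raised) half, on its centre line, 22 mm from the pivot: the place to press. It moves with the rocker: about 72 mm above the bench when raised, 64 mm when pressed right down.
- narrow_raised (a point): Point on the top face of the narrow rocker's -x (raised) half, on its centre line, 22 mm from the pivot: the place to press. It moves with the rocker: about 72 mm above the bench when raised, 64 mm when pressed right down.
- vent_top (a point): Centre of the top face of the vent button, 72 mm above the bench when up, 66 mm when fully down; it moves with the button.
- vial_a: Small amber glass vial with a narrower cap, 26 mm diameter, 50 mm high, loose. Origin: centre of its underside.
- vial_b: Small amber glass vial with a narrower cap, 26 mm diameter, 50 mm high, loose. Origin: centre of its underside.
- flask: Round glass flask (76 mm ball, neck up) fixed in a cork ring, 136 mm high in all, loose. Origin: centre of its underside.
- funnel: Glass funnel standing mouth down, 90 mm diameter, 100 mm high, loose. Origin: centre of its underside.
Things that resemble listed ones, but are neither listed nor needed, are in the scene too. Leave any purple look-alike of the wide_box alone.

How it is judged:
By the outcome, as a careful person would: the job done as asked, in the order asked, and still so for the second after the job is handed in, while the arm keeps its last pose, push and grip.
It also fails if it takes over 45 s, if anything falls off the work surface, if the arm or the gripper's body presses on something with over 40 N, if the wrist force passes 120 N, or if a joint passes its speed limit or range.

## Working session

There is one attempt and no reset: what is moved stays moved. The work goes in short steps, Python scripts to look and compute and a tool call to move; the robot and the scene stay as the last step left them, time stands still between calls to the robot, and variables do not carry over. Pictures are saved under pics/ and viewed, at most 10 in all, crops included, and the job is handed in when it is done.

Besides the shell and the picture viewer there is one more tool, called as name(argument=value, ...), one argument or row to a line, values as JSON. servo_tool: Moves the arm, as the interface text tells. Its arguments: {"type":"object","properties":{"increments":{"type":"array"},"force":{"type":"number"}},"required":["increments"]}

```bash
mkdir -p pics
python3 - <<'E'
from station import *
import cv2,numpy as np
for n in("scene","side"):
    cv2.imwrite(f"pics/{n}0.png",get_image(n)[...,::-1]); c=get_calibration(n)
    print(n,{k:np.round(v,4).tolist() for k,v in c.items()})
print(np.round(get_calibration("wrist")["mount"],4).tolist())
o=get_obs();print(o)
E
```

```text
scene {'fx': 500.4194, 'fy': 500.4194, 'cx': 276.1315, 'cy': 209.8691, 'R': [[0.7962, 0.6045, 0.0241], [0.3447, -0.4205, -0.8393], [-0.4972, 0.6766, -0.5432]], 't': [-0.4618, -0.1433, 1.4112]}
side {'fx': 427.559, 'fy': 427.559, 'cx': 281.2432, 'cy': 208.5051, 'R': [[0.9594, -0.2821, -0.0022], [-0.1816, -0.6116, -0.77], [0.2158, 0.7392, -0.638]], 't': [-0.5512, 0.1704, 0.7573]}
[[0.0013, -0.9601, -0.2795, 0.071], [1.0, 0.0015, -0.0006, -0.001], [0.001, -0.2795, 0.9601, -0.1429], [0.0, 0.0, 0.0, 1.0]]
{'t': 0.1, 'q': array([-1.35199567e+00,  5.32851808e-02,  1.61417710e+00, -2.86511173e-05,
        1.47597901e+00, -1.18991124e-01]), 'dq': array([ 0.00012627, -0.00260663, -0.00363724,  0.00045161,  0.00028934,
       -0.00128603]), 'effort': array([-1.06982105e-03, -3.94898772e+01, -3.71366394e+01, -2.57369038e-04,
        3.84859362e-03,  2.09302634e-06]), 'tool_pos': array([ 0.20700184, -0.58912348,  0.23017727]), 'tool_rot': array([-3.09507142e+00, -5.27777165e-01,  1.89487009e-04]), 'contact_force': array([-0.70086517,  0.03476964, -0.19988212]), 'wrist_torque': array([ 0.01391941, -0.01879408, -0.00356343]), 'grip_force': 0.0, 'opening': 0.08542285973432642}
```

View pics/scene0.png

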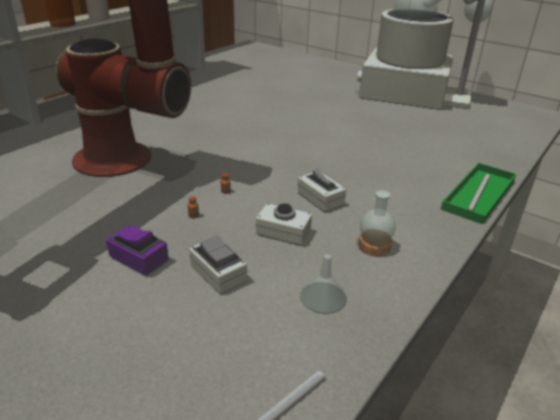

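View pics/side0.png

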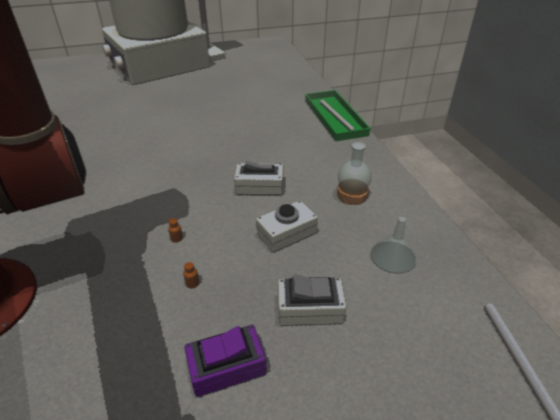

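The side picture shows the white wide-rocker box at (311,300), the purple look-alike at (226,358), the narrow-rocker box at (259,178) and the vent box at (288,225). In the scene picture they are at (218,262), (137,248), (321,188) and (284,222). Candidates for the wide box are the white box, side (311,300), and the purple one, side (226,358). I choose the white one and check it in a crop.

```bash
cat > h.py <<'E'
import numpy as np,cv2
from station import *
def ray(n,px,z):
    c=get_calibration(n);R=np.array(c["R"]);t=np.array(c["t"])
    px=np.atleast_2d(px).astype(float)
    d=np.c_[(px[:,0]-c["cx"])/c["fx"],(px[:,1]-c["cy"])/c["fy"],np.ones(len(px))]@R
    o=-R.T@t
    return o+d*((z-o[2])/d[:,2])[:,None]
E
python3 - <<'E'
from h import *
a=cv2.imread("pics/side0.png")[150:335,225:355]; b=cv2.imread("pics/scene0.png")[160:295,180:350]
A=cv2.resize(a,(416,592),interpolation=cv2.INTER_CUBIC); B=cv2.resize(b,(380,302),interpolation=cv2.INTER_CUBIC)
M=np.zeros((592,796,3),np.uint8);M[:,:416]=A;M[:302,416:]=B
cv2.imwrite("pics/crop.png",M)
for n,ps in(("side",{"w":(311,290),"n":(259,170),"v":(288,213)}),("scene",{"w":(218,250),"n":(321,181),"v":(284,211)})):
    for k,p in ps.items(): print(n,k,ray(n,p,.065 if k!="v" else .07).round(3))
E
```

```text
side w [[ 0.569 -0.19   0.065]]
side n [[0.572 0.169 0.065]]
side v [[0.589 0.001 0.07 ]]
scene w [[ 0.576 -0.183  0.065]]
scene n [[0.583 0.172 0.065]]
scene v [[0.597 0.003 0.07 ]]
```

View pics/crop.png

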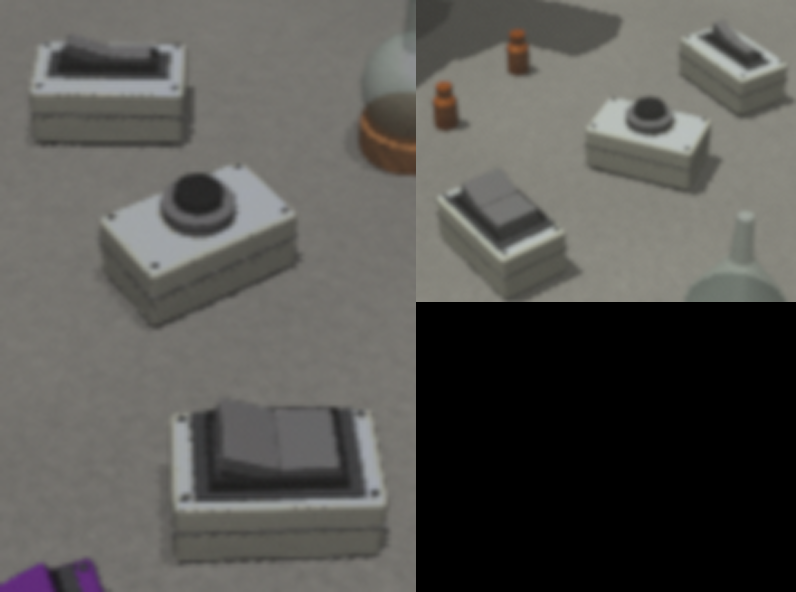

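The crop confirms that the lower white box has the wide rocker with its left (-x) half raised. The upper white box has the narrow rocker and the middle one the round black button. The corner screws are visible, so I cast those onto z=0.05.

Run:
```python
from h import *
f=lambda u:(np.array(u)+.5)/3.2-.5+[225,150]
for k,s in {"w":[(180,418),(362,412),(376,492),(186,498)],"n":[(46,46),(178,45),(176,88),(38,86)],"v":[(112,216),(238,167),(285,210),(155,266)]}.items():
    P=ray("side",f(s),.05); d=(P[1]-P[0]+P[2]-P[3])[:2]
    print(k,P[:,:2].round(4).tolist(),P.mean(0).round(4),"yaw",np.degrees(np.arctan2(d[1],d[0])).round(1),[np.linalg.norm(P[i]-P[i-1]).round(3) for i in range(4)])
print("button",ray("side",f([(199,194)]),.072),"collar",ray("side",f([(198,206)]),.062))
g=lambda u:(np.array(u)+.5)/2.235-.5+[180,160]
print("scene button",ray("scene",g([(650-416,108)]),.072))
print("scene wide pivot centre",ray("scene",g([(500.5-416,203)]),.064), "side",ray("side",f([(276,440)]),.064))
for n in("side","scene"):
  pass
o=get_obs();import scipy.spatial.transform as T
print(T.Rotation.from_rotvec(o["tool_rot"]).as_matrix().round(3).tolist())
```

```text
w [[0.5317, -0.1437], [0.6269, -0.1675], [0.6135, -0.2191], [0.5198, -0.1953]] [ 0.573  -0.1814  0.05  ] yaw -14.1 [np.float64(0.053), np.float64(0.098), np.float64(0.053), np.float64(0.097)]
n [[0.5376, 0.2277], [0.6314, 0.2011], [0.6147, 0.1491], [0.5216, 0.1794]] [0.5763 0.1893 0.05  ] yaw -16.9 [np.float64(0.051), np.float64(0.097), np.float64(0.055), np.float64(0.098)]
v [[0.5374, 0.0275], [0.6288, 0.0518], [0.6437, 0.002], [0.5509, -0.0247]] [0.5902 0.0141 0.05  ] yaw 15.5 [np.float64(0.054), np.float64(0.095), np.float64(0.052), np.float64(0.097)]
button [[0.58837465 0.00744411 0.072     ]] collar [[0.58793509 0.0079238  0.062     ]]
scene button [[0.59243024 0.01054676 0.072     ]]
scene wide pivot centre [[ 0.57542345 -0.1836118   0.064     ]] side [[ 0.57159592 -0.18355129  0.064     ]]
[[0.943, 0.331, -0.0], [0.331, -0.943, 0.002], [0.0, -0.002, -1.0]]
```

servo_tool(
  increments=[
    [0,38,-23,0,0],
    [0,38,-23,0,0],
    [0,38,-23,0,0],
    [0,38,-23,0,0],
    [0,38,-23,0,0],
    [0,38,-23,0,0],
    [0,38,-23,0,0],
    [0,38,-23,0,0],
    [0,38,-23,0,0],
    [0,38,-23,0,0],
    [0,38,-23,0,0],
    [0,38,-23,0,0],
  ],
  force=60,
)

```text
t: 1.6
tool_pos: [0.5464, -0.1768, 0.2307]
tool_rot: [-3.097, -0.528, 0.001]
contact_force: [0.2, -0.4, 0.4]
opening: 0.0
grip_force: 0.0
```

servo_tool(
  increments=[
    [0,0,0,0,8.5],
    [0,0,0,0,8.5],
    [0,0,0,0,8.5],
    [0,0,0,0,8.5],
    [0,0,0,0,0],
    [0,0,0,0,0],
  ],
)

```text
t: 2.35
tool_pos: [0.5457, -0.1781, 0.231]
tool_rot: [-3.116, 0.397, 0.001]
contact_force: [0.7, -0.0, 0.5]
opening: -0.0001
grip_force: 0.0
```

```bash
cat >> h.py <<'E'
from scipy.spatial.transform import Rotation as Ro
def wray(o,px,z):
    c=get_calibration("wrist");M=np.array(c["mount"]);R=Ro.from_rotvec(o["tool_rot"]).as_matrix()
    px=np.atleast_2d(px).astype(float)
    d=np.c_[(px[:,0]-c["cx"])/c["fx"],(px[:,1]-c["cy"])/c["fy"],np.ones(len(px))]@(R@M[:3,:3]).T
    p=o["tool_pos"]+R@M[:3,3]
    return p+d*((z-p[2])/d[:,2])[:,None]
def shift(o,target): return (Ro.from_rotvec(o["tool_rot"]).as_matrix().T@(np.array(target)-o["tool_pos"])*1000).round(1)
E
python3 - <<'E'
from h import *
import pickle
o=get_obs();im=get_image("wrist");cv2.imwrite("pics/w1.png",im[...,::-1]);pickle.dump(o,open("w1.pkl","wb"))
print(o["t"],o["tool_pos"],o["opening"],Ro.from_rotvec(o["tool_rot"]).as_matrix().round(3).tolist(),o["contact_force"])
E
```

```text
2.35 [ 0.54571438 -0.17809457  0.23095993] -7.08777071527732e-05 [[0.968, -0.251, -0.001], [-0.251, -0.968, 0.0], [-0.001, -0.0, -1.0]] [ 0.71257988 -0.0426871   0.54069617]
```

View pics/w1.png

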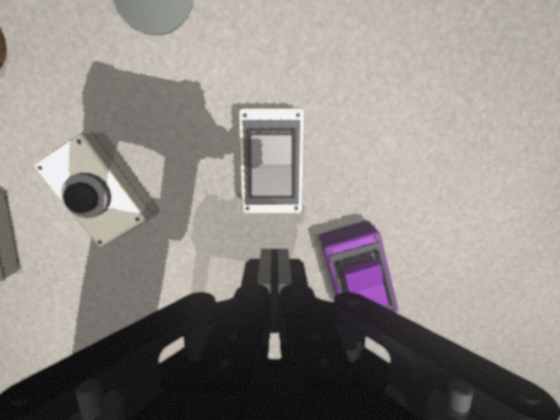

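The wrist view shows the wide box at (271,160) with its screws at (245,114), (298,113), (299,208) and (247,208). The vent button is at (82,195) and the purple box is off to the right at (360,265).

Run:
```python
from h import *
import pickle
o=pickle.load(open("w1.pkl","rb"))
P=wray(o,[(245,114),(298,113),(299,208),(247,208)],.05);d=(P[0]-P[3]+P[1]-P[2])
c=P.mean(0);y=np.arctan2(d[1],d[0]);print(P.round(4).tolist(),c,np.degrees(y))
print("button",wray(o,[(82,195)],.072))
t=c-.022*np.array([np.cos(y),np.sin(y),0]);t[2]=.085;print(t,shift(o,t))
```

```text
[[0.6252, -0.1676, 0.05], [0.613, -0.219, 0.05], [0.5168, -0.1975, 0.05], [0.5309, -0.1429, 0.05]] [ 0.57149089 -0.18171847  0.05      ] -13.633120490618714
button [[0.59069569 0.00961369 0.072     ]]
[ 0.55011074 -0.17653298  0.085     ] [  3.9  -2.6 146. ]
```

servo_tool(
  increments=[
    [0,4,-2.5,35,0],
    [0,0,0,40,0],
    [0,0,0,40,0],
    [0,0,0,31,0],
    [0,0,0,0,0],
    [0,0,0,4,0],
    [0,0,0,4,0],
    [0,0,0,4,0],
    [0,0,0,4,0],
    [0,0,0,3,0],
    [0,0,0,2,0],
    [0,0,0,0,0],
  ],
)

```text
t: 3.9
tool_pos: [0.5506, -0.1767, 0.0641]
tool_rot: [-3.116, 0.401, -0.001]
contact_force: [0.4, -0.2, 0.6]
opening: -0.0002
grip_force: 0.0
```

servo_tool(
  increments=[
    [0,0,0,1,0],
    [0,0,0,0.5,0],
    [0,0,0,0,0],
  ],
)

```text
t: 4.28
tool_pos: [0.5507, -0.1768, 0.0639]
tool_rot: [3.116, -0.4, 0.0]
contact_force: [-3.9, 1.2, 7.1]
opening: -0.0
grip_force: 3.4
```

servo_tool(
  increments=[
    [0,0,0,-10,0],
    [0,0,0,-40,0],
    [0,0,0,-50,0],
    [0,0,0,-45,0],
    [0,0,0,-20,0],
  ],
)

```text
t: 4.9
tool_pos: [0.5517, -0.1773, 0.2316]
tool_rot: [3.114, -0.4, 0.009]
contact_force: [0.1, 0.4, 0.4]
opening: -0.0
grip_force: 0.0
```

servo_tool(
  increments=[
    [0,-10,-40,0,0],
    [0,-10,-40,0,0],
    [0,-10,-40,0,0],
    [0,-10,-40,0,0],
    [0,-10,-40,0,0],
    [0,-10,-40,0,0],
    [0,-10,-40,0,0],
    [0,-10,-40,0,0],
    [0,-7,-36,0,2],
    [0,0,0,0,0],
    [0,0,0,0,0],
  ],
)

```text
t: 6.28
tool_pos: [0.5558, 0.1893, 0.2267]
tool_rot: [3.108, -0.454, -0.002]
contact_force: [-0.1, -0.4, 0.3]
opening: -0.0001
grip_force: 0.0
```

Run:
```python
from h import *
import pickle
o=get_obs();w=get_image("wrist")[...,::-1];s=get_image("side")[...,::-1];pickle.dump(o,open("w2.pkl","wb"))
cv2.imwrite("pics/w2full.png",w)
a=cv2.resize(w[60:330,140:420],None,fx=2,fy=2,interpolation=cv2.INTER_CUBIC)
b=cv2.resize(s[265:325,265:355],(238,158),interpolation=cv2.INTER_CUBIC)
M=np.zeros((540,800,3),np.uint8);M[:,:560]=a;M[:158,560:798]=b
cv2.imwrite("pics/w2.png",M)
print(o["t"],o["tool_pos"])
```

```text
6.275 [0.5557947  0.18929265 0.22665916]
```

View pics/w2.png

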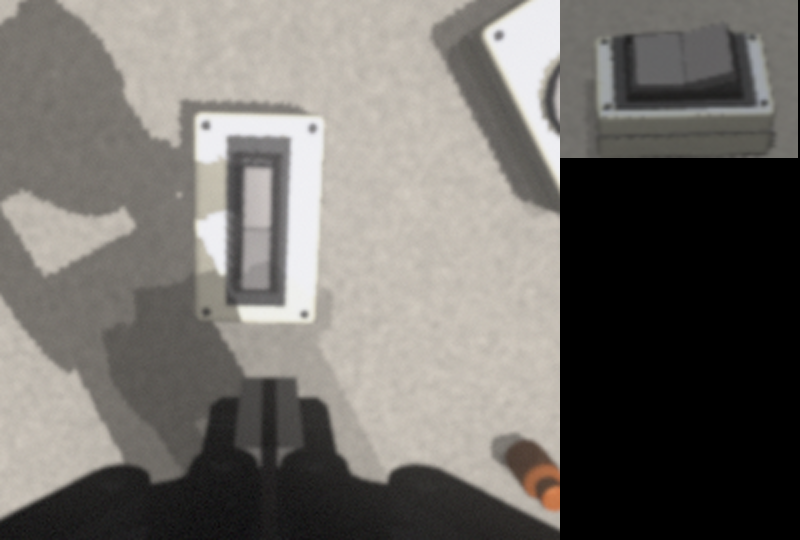

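The inset shows the wide rocker now tipped the other way, so heating is off, with its box in place. In the wrist crop the narrow box's screws are at (206,125), (312,128), (305,314) and (206,312), and the rocker pivot is at (257,229).

Run:
```python
from h import *
import pickle
o=pickle.load(open("w2.pkl","rb"));g=lambda u:(np.array(u)+.5)/2-.5+[140,60]
P=wray(o,g([(206,125),(312,128),(305,314),(206,312)]),.05);d=(P[0]-P[3]+P[1]-P[2])
c=P.mean(0);y=np.arctan2(d[1],d[0]);print(P.round(4).tolist(),c,np.degrees(y))
print("pivot",wray(o,g([(257,229)]),.064),"raised end,",wray(o,g([(256,290)]),.074))
t=c-.022*np.array([np.cos(y),np.sin(y),0]);t[2]=.085;print(t,shift(o,t))
```

```text
[[0.6284, 0.2009, 0.05], [0.6121, 0.151, 0.05], [0.5198, 0.1803, 0.05], [0.5361, 0.2312, 0.05]] [0.57412693 0.19084421 0.05      ] -17.92183901839112
pivot [[0.57380143 0.1907937  0.064     ]] raised end, [[0.54650637 0.19939326 0.074     ]]
[0.55319443 0.19761403 0.085     ] [ -4.7  -7.4 141.7]
```

servo_tool(
  increments=[
    [0,-4.5,-7.5,31,1],
    [0,0,0,40,0],
    [0,0,0,40,0],
    [0,0,0,31,0],
    [0,0,0,0,0],
    [0,0,0,4,0],
    [0,0,0,4,0],
    [0,0,0,4,0],
    [0,0,0,4,0],
    [0,0,0,3,0],
    [0,0,0,2,0],
    [0,0,0,0,0],
  ],
)

```text
t: 7.88
tool_pos: [0.5542, 0.1981, 0.0645]
tool_rot: [3.104, -0.481, 0.001]
contact_force: [-0.0, 0.5, 0.1]
opening: 0.0001
grip_force: 0.0
```

servo_tool(
  increments=[
    [0,0,0,1,0],
    [0,0,0,0,0],
  ],
)

```text
t: 8.12
tool_pos: [0.5542, 0.1981, 0.064]
tool_rot: [3.104, -0.482, 0.0]
contact_force: [-0.8, -1.0, 1.1]
opening: 0.0003
grip_force: 1.1
```

servo_tool(
  increments=[
    [0,0,0,1,0],
    [0,0,0,0,0],
  ],
)

```text
t: 8.38
tool_pos: [0.5543, 0.1981, 0.0639]
tool_rot: [3.104, -0.482, 0.0]
contact_force: [-3.7, -1.0, 6.5]
opening: 0.0001
grip_force: 3.6
```

servo_tool(
  increments=[
    [0,0,0,-10,0],
    [0,0,0,-40,0],
    [0,0,0,-50,0],
    [0,0,0,-30,0],
    [0,15,28,-30,0],
    [0,15,28,0,0],
    [0,15,28,0,0],
    [0,15,28,0,0],
    [0,15,28,0,0],
    [0,15,28,0,0],
    [0,0,0,0,0],
    [0,0,0,0,0],
  ],
)

```text
t: 9.88
tool_pos: [0.5888, 0.0112, 0.2228]
tool_rot: [-3.104, 0.482, -0.0]
contact_force: [-0.1, -0.4, 0.3]
opening: -0.0001
grip_force: 0.0
```

Run:
```python
from h import *
import pickle
o=get_obs();w=get_image("wrist")[...,::-1];s=get_image("side")[...,::-1];pickle.dump(o,open("w3.pkl","wb"))
a=cv2.resize(w[60:330,140:420],None,fx=2,fy=2,interpolation=cv2.INTER_CUBIC)
b=cv2.resize(s[150:210,220:300],(240,180),interpolation=cv2.INTER_CUBIC)
c=cv2.resize(s[260:330,265:355],(240,187),interpolation=cv2.INTER_CUBIC)
M=np.zeros((540,800,3),np.uint8);M[:,:560]=a;M[:180,560:]=b;M[180:367,560:]=c
cv2.imwrite("pics/w3.png",M)
t=[.5905,.0096,.085];print(o["t"],o["tool_pos"],shift(o,t))
```

```text
9.875 [0.58882149 0.01115522 0.22283017] [  2.1   1.  137.8]
```

View pics/w3.png

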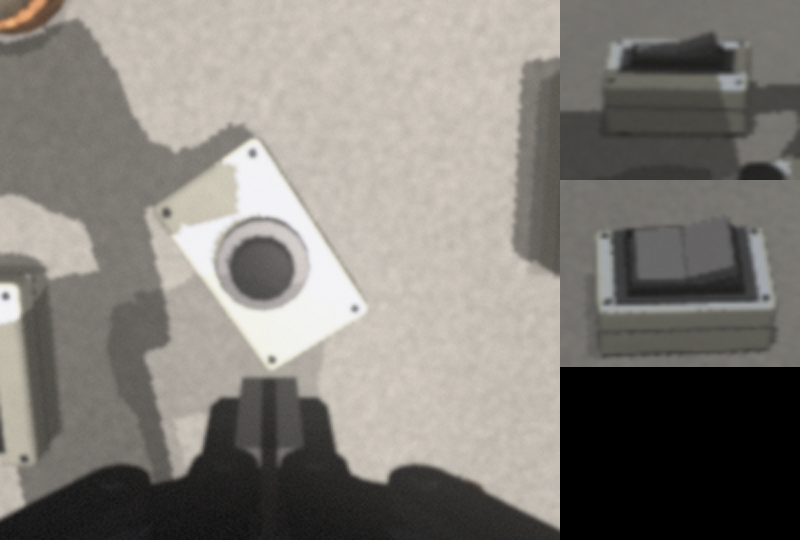

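Both rockers are now off: in the insets each has its far half raised. The button is at crop (262,268), which agrees with the earlier estimate, so I press it.

servo_tool(
  increments=[
    [0,2,1,27,0],
    [0,0,0,40,0],
    [0,0,0,40,0],
    [0,0,0,30,0],
    [0,0,0,0,0],
    [0,0,0,4,0],
    [0,0,0,4,0],
    [0,0,0,4,0],
    [0,0,0,4,0],
    [0,0,0,3,0],
    [0,0,0,0,0],
    [0,0,0,0,0],
  ],
)

```text
t: 11.48
tool_pos: [0.591, 0.0092, 0.0675]
tool_rot: [-3.104, 0.482, -0.002]
contact_force: [0.2, -0.7, 4.1]
opening: 0.0002
grip_force: 2.0
```

servo_tool(
  increments=[
    [0,0,0,1,0],
    [0,0,0,0.5,0],
    [0,0,0,0,0],
  ],
)

```text
t: 11.85
tool_pos: [0.591, 0.0092, 0.066]
tool_rot: [-3.104, 0.482, -0.002]
contact_force: [-0.4, -0.5, 6.0]
opening: 0.0002
grip_force: 3.1
```

servo_tool(
  increments=[
    [0,0,0,0.5,0],
    [0,0,0,0,0],
    [0,0,0,0,0],
  ],
)

```text
t: 12.22
tool_pos: [0.5911, 0.0092, 0.066]
tool_rot: [3.104, -0.482, 0.002]
contact_force: [-0.8, 0.1, 8.4]
opening: -0.0002
grip_force: 4.2
```

Run:
```python
from h import *
s=get_image("side")[...,::-1]
cv2.imwrite("pics/end.png",cv2.resize(s[130:340,160:440],None,fx=2.8,fy=2.8,interpolation=cv2.INTER_CUBIC))
```

```text
(no output)
```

View pics/end.png

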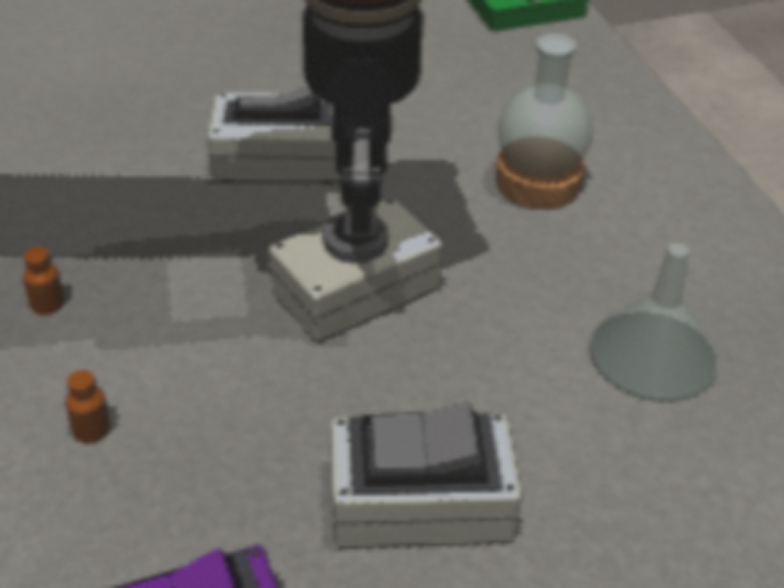

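The closing picture shows the fingertips holding the button down at (357,235). Both rockers are off at (425,440) and (275,105), and the vials, flask and funnel are standing.

```bash
python3 -c "
from station import *
print(finish_job())"
```

```text
the job is handed in; nothing more can be done
None
```

The job is handed in at about 12 s of the 45 s limit: heating rocker off, then rotation rocker off, and the vent button still held fully down (TCP at 66 mm, about 8 N), with the boxes, vials, flask and funnel in place in the last picture.

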